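Release the ratchet clamp and return the pill bottle

TASK

One pill bottle is held in the ratchet clamp on the oak board. Press the pawl's tail down with shut fingertips to lift the pawl off the ratchet wheel and keep it lifted until the jaw has backed fully off, feeling your way and never pushing on the clamp with more than 15 N; then lift the freed bottle out and set it down gently, upright, in the empty seat of the lazy susan and let it go. Do not drop it, and leave everything else where it stands.

Things in the scene. Friction and masses are not known exactly. Their poses are not given: they have to be found in the camera images.
- clamp: Ratchet clamp fixed to the 18 mm oak board: grey base plate 266 x 94 x 12 mm; origin under its centre, x along its length, z up. At x = -82 mm, y = 0 a pill bottle stands on the plate between a fixed steel V jaw (-x side, 62 mm high) and a sliding jaw with rubber pad (+x side, 65 mm high); jaws at most 60 mm wide in y. Highest part: rack keeper, 73 mm, at x = 25.
- wheel_mid (a point): Centre of the toothed steel ratchet wheel: 62 mm diameter, 8 mm thick, axis along the clamp's y; at x = 25, y = 18, height 44 mm in the clamp frame. The jaw's rack runs over its pinion. A spring pushes the jaw open (towards +x) but a sprung pawl blocks the wheel.
- pawl_pivot (a point): Pivot of the pawl, a see-saw: at x = 77, y = 18, height 50 mm in the clamp frame. Its nose (towards -x) rests on the wheel; its tail (towards +x) ends in a cross-bar 12 mm in diameter and 30 mm long, along the clamp's y. Pressing the tail down lifts the nose off the wheel. 20 mm or more of free space below the bar.
- tail_spot (a point): Nominal top of the tail's cross-bar (clamp x = 122, y = 18, height 61 mm). The tail is hand-bent: the real top is anywhere from 13 mm above to 13 mm below (and up to 4 mm nearer the pivot), so feel for it. From first touch it yields on a spring (some 2.5 N, rising to about 5 N); the nose clears the tooth after about 6 mm of travel; at 8.5 mm is a hard stop where force shoots up.
- jaw (a joint): Position of the sliding jaw in m: 0 clamped on the bottle, 0.022 fully backed off. It opens by itself in about 2 s (damped) once the pawl is lifted, and is caught at the next tooth (every 7.5 mm) if the pawl is let down early. It stays open when fully back.
- pill_mid (a point): Middle (half-way up, 45 mm above its foot) of the clamped pill bottle: upright, amber body 48 mm diameter and 66 mm high, ribbed white cap 44 mm diameter and 24 mm high on top, 90 mm in all, about 80 g. Its z axis points up. Grip it by the cap from above, fingers closing along the clamp's y, which keeps them clear of the jaws.
- seat (a point): Centre of the empty seat on the lazy susan, at the surface the bottle is to stand on: a 3 mm high rubber ring, 58 mm inside diameter, on a clear disc 248 mm wide (top 20 mm above the board) that turns stiffly. The point's x points outward from the disc's centre, 85 mm away; the other three seats, at 90 degree steps, hold bottles. A knob 28 mm wide, 20 mm high is at the centre.
- shelved1_mid (a point): Middle of a bottle standing on the lazy susan, same size as the clamped one; leave alone.
- shelved2_mid (a point): Middle of the second bottle on the lazy susan; leave alone.
- shelved3_mid (a point): Middle of the third bottle on the lazy susan; leave alone.
- mortar: White ceramic mortar, 104 mm diameter, 70 mm high, origin under its centre; leave alone.
- pestle: White ceramic pestle lying down, 127 mm long along its x, 30 mm thick, origin under its middle; leave alone.
- cup: Steel cup, 72 mm diameter, 85 mm high, origin under its centre; leave alone.
- spatula: Small spatula with a black handle lying flat, 190 mm long along its x, origin under its middle; leave alone.
Things that resemble listed ones, but are neither listed nor needed, are in the scene too. What is shaped like the part that bears pill_mid but red is not meant.

How it is judged:
By the outcome, as a careful person would: the job done as asked, in the order asked, and still so for the second after the job is handed in, with the robot touching nothing.
It also fails if it takes over 64 s, if anything falls off the work surface, if the arm or the gripper's body presses on something with over 40 N, if the wrist force passes 120 N, or if a joint passes its speed limit or range.

ROBOT

A 6-joint arm with a two-finger parallel gripper is mounted at the origin on the work surface. World frame = base frame: x ahead of the robot, y to its left, z up, the work surface at z = 0. Lengths are in m, angles in rad, forces in N, time in s.
With the tool pointing down it reaches from about 0.35 to 0.975 m from the base axis. Payload 4.9 kg.
Tool frame: the origin (TCP) lies at the very end of the fingers, on their centre line; the grasp point (between the pads) lies 19 mm behind it; y points along the fingers, z is the direction in which the jaws open and shut, and the axes are right-handed (so a half turn about y gives the same grasp; the last joint's range is limited). The gripper opens to 85 mm and grips with 20 to 120 N. Pads are 22 mm wide; open, the fingers measure 114 mm over their backs; the gripper's body (76 mm by 85 mm) begins 54 mm behind the grasp point. The pads swing forward as they close: fully open they stand 13 mm farther back than shut.
Start: joints at [1.098, 0.053, 1.613, -0, 1.476, -0.119], TCP at [0.217, 0.586, 0.231] pointing down, gripper open.
Joint ranges: [-3.01, 3.01], [-1.01, 2.22], [0.06, 2.58], [-1.02, 4.17], [0.09, 2.62], [-3.14, 3.14]. Speed limits (rad/s): [2.57, 2.57, 3.14, 3.14, 3.14, 3.14].

INTERFACE

Orientations are given as a rotation vector (axis times angle).
In Python, from station import monitor, viewer, ticket gives the robot as it stands.
- The arm moves only by the tool servo_tool, never from a script. Its argument "commands" is one flat list of numbers, 7 for each row, row after row: the turn, a rotation vector about the tool's x, y, z in rad, then the shift along the tool's x, y, z in cm, then the opening, from 0 (shut) to 1 (fully open). In form: [rx, ry, rz, dx, dy, dz, claw, rx, ry, rz, dx, dy, dz, claw, ...]. A call has 1 to 20 rows; each row shifts and turns the pose as measured when the row begins, along the tool's axes as they then stand; what a row does not reach is not made up. A row lasts 1/10 s, in which the tool goes at most 50 mm and 8.59 degrees, less where a joint would pass 70% of its speed; a pose out of reach is approached as far as the arm can. A call is refused whole if a number of a shift passes 5 or a number of a turn 0.15, either way. A call with a gripper value outside its range is refused whole. The fingers move at their own pace and stop on an object; "grip_force" is the grip in N (left out, the last holds). Time passes only in rows, so rows that do not move let the fingers close. It gives the time, the measured TCP pose, the force and the opening at its end, in the units of the state.
- monitor.get_obs(): the state, without advancing time (a new reading comes with each control period).
- viewer.get_image(name): name is "scene" or "top" or "wrist"; returns a dict with "frame" (420x560x3 uint8, red, green, blue), "depth" (420x560 float32, m along the optical axis (not along the pixel's ray), 0 where there is no reading), "camera_matrix" (3x3 intrinsics, pixels), "cam_to_world" (4x4, takes a point from camera to world coordinates). Camera axes: x right, y down, z forward; pixel columns grow to the right and rows downward; lengths in m; the calibration is good to about 2 mm. The wrist camera is an equidistant fisheye: a pixel r from the principal point sees the ray r / f radians off the axis. A picture is of the moment at which its call begins.
- ticket.finish_job(): hands the job in, once; it reports no verdict.
The state is a dict: "t": time; "q": joint angles; "dq": joint speeds; "effort": joint torques, N m; "tool_pos": TCP position; "tool_rot": TCP orientation; "contact_force": force on the tool from outside, world axes, zero at the start; "wrist_torque": the same for the moment, N m; "opening": finger opening in m.
Only numpy, scipy, OpenCV 4.12 (cv2) and the standard library are available. Lean on these libraries where they do the work, as an engineer would, in place of code of your own. Each camera call takes 0.05 s, during which the arm holds its last target.

## Working session

There is one attempt and no reset: what is moved stays moved. The work goes in short steps, Python scripts to look and compute and a tool call to move; the robot and the scene stay as the last step left them, time stands still between calls to the robot, and variables do not carry over. Pictures are saved under pics/ and viewed, and the job is handed in when it is done.

Besides the shell and the picture viewer there is one more tool, called after ">>>" in YAML: its name, and indented under it one key for each argument. servo_tool: Moves the arm, as the interface text tells. Its arguments: {"type":"object","properties":{"commands":{"type":"array","items":{"type":"number"}},"grip_force":{"type":"number"}},"required":["commands"]}

```bash
mkdir -p pics; ls; python3 - <<'E'
from station import monitor, viewer
import cv2,numpy as np
o=monitor.get_obs(); print({k:np.round(v,3) for k,v in o.items()})
for n in ("scene","top"):
    im=viewer.get_image(n); cv2.imwrite(f"pics/{n}0.png",im["frame"][:,:,::-1]); np.savez(f"pics/{n}0.npz",**im)
    print(n,np.round(im["camera_matrix"],1).tolist(),np.round(im["cam_to_world"],3).tolist())
E
```

```text
pics
{'t': np.float64(0.0), 'q': array([ 1.098,  0.053,  1.614,  0.   ,  1.476, -0.119]), 'dq': array([-0.002, -0.001,  0.001, -0.   ,  0.002, -0.002]), 'effort': array([-2.0000e-03, -3.9368e+01, -3.7017e+01, -0.0000e+00,  7.0000e-03,
        0.0000e+00]), 'tool_pos': array([0.216, 0.586, 0.23 ]), 'tool_rot': array([-1.555,  0.278, -0.277]), 'contact_force': array([-0.352, -1.084, -0.089]), 'wrist_torque': array([-0.006, -0.033,  0.002]), 'opening': np.float64(0.085)}
scene [[478.0, 0.0, 271.6], [0.0, 478.0, 213.6], [0.0, 0.0, 1.0]] [[-0.762, 0.398, -0.51, 1.133], [0.647, 0.497, -0.578, 0.725], [0.023, -0.771, -0.637, 0.849], [0.0, 0.0, 0.0, 1.0]]
top [[390.0, 0.0, 270.3], [0.0, 390.0, 209.1], [0.0, 0.0, 1.0]] [[-0.01, -0.996, 0.092, 0.45], [-1.0, 0.012, 0.023, 0.017], [-0.024, -0.091, -0.996, 0.859], [0.0, 0.0, 0.0, 1.0]]
```

View pics/scene0.png

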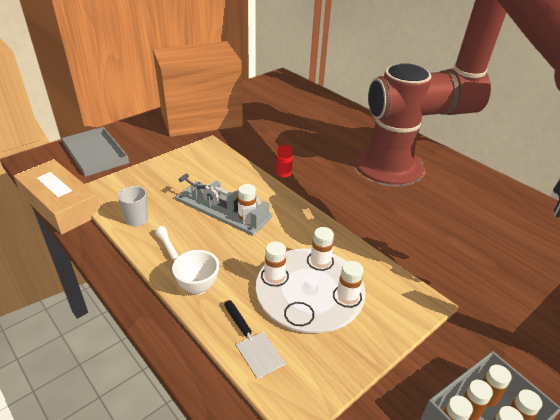

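View pics/top0.png

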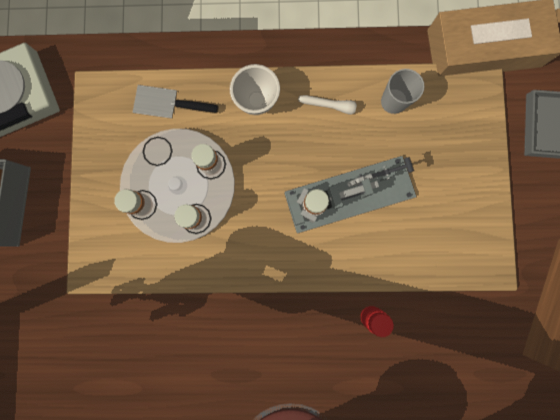

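```bash
cat > h.py <<'E'
import numpy as np,cv2
def load(n):
    return dict(np.load(f"pics/{n}.npz"))
def px(im,u,v,z=None):
    """world point from pixel; by depth or by plane height z"""
    K=im["camera_matrix"];T=im["cam_to_world"]
    r=np.array([(u-K[0,2])/K[0,0],(v-K[1,2])/K[1,1],1])
    if z is None:
        d=im["depth"][int(round(v)),int(round(u))]; return T[:3,:3]@(r*d)+T[:3,3]
    w=T[:3,:3]@r; s=(z-T[2,3])/w[2]; return T[:3,3]+s*w
def proj(im,p):
    K=im["camera_matrix"];T=im["cam_to_world"]
    c=T[:3,:3].T@(np.array(p)-T[:3,3]); return K[:2,:2]@(c[:2]/c[2])+K[:2,2]
def crop(im,u0,v0,u1,v1,s,name):
    c=cv2.resize(im["frame"][v0:v1,u0:u1,::-1],None,fx=s,fy=s,interpolation=cv2.INTER_CUBIC); cv2.imwrite(name,c)
E
python3 - <<'E'
from h import *
t=load("top0");s=load("scene0")
crop(t,275,140,445,245,4.7,"pics/c1.png")
crop(t,110,120,245,250,4.4,"pics/c2.png")
crop(s,160,160,290,245,6,"pics/c3.png")
E
```

```text
(no output)
```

View pics/c1.png

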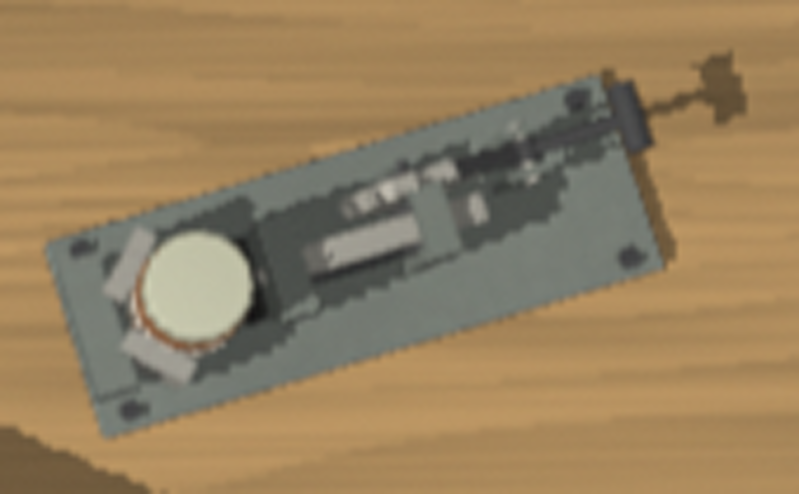

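View pics/c2.png

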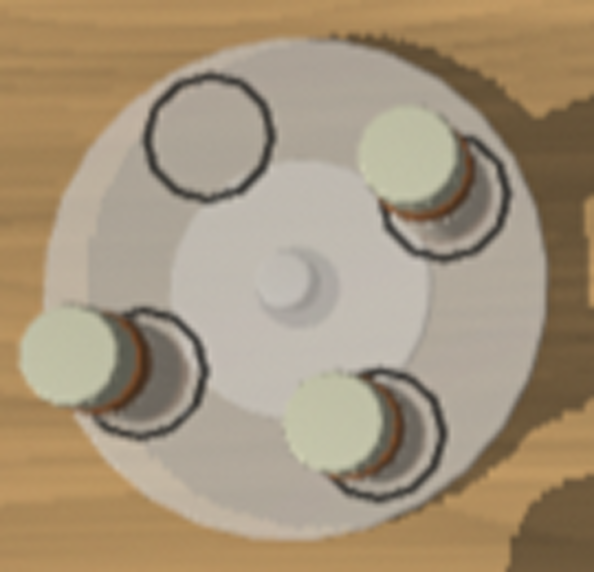

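View pics/c3.png

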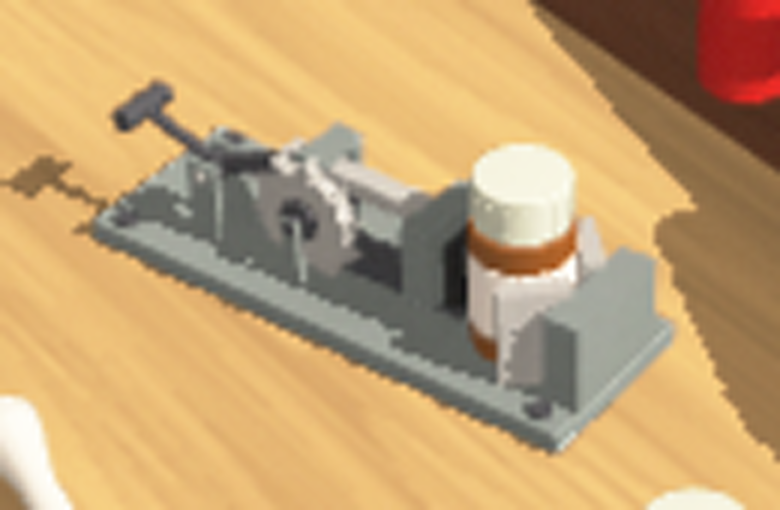

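```bash
cat > /tmp/a.py <<'E'
from h import *
t=load("top0");s=load("scene0")
def C(x,y,sc,u0,v0): return ((x+.5)/sc-.5+u0,(y+.5)/sc-.5+v0)
print("board",px(t,300,260),px(t,200,280))
P=[px(t,*C(x,y,4.7,275,140),z=.030)for x,y in [(47,243),(107,437),(665,265),(600,73)]]
for p in P: print(p.round(4))
c=np.mean(P,0); ax=(P[2]+P[3]-P[0]-P[1])/2; L=np.linalg.norm(ax[:2]);W=np.linalg.norm((P[0]+P[3]-P[1]-P[2])[:2]/2)
yaw=np.arctan2(ax[1],ax[0]); print("center",c.round(4),"L",L,"W",W,"yaw",yaw,np.degrees(yaw))
R=np.array([[np.cos(yaw),-np.sin(yaw)],[np.sin(yaw),np.cos(yaw)]])
cl=lambda x,y:c[:2]+R@[x,y]
print("pill pred",cl(-.082,0),"cap meas",px(t,*C(195,286,4.7,275,140),z=.12),px(t,*C(195,286,4.7,275,140)))
print("tail pred",cl(.122,.018))
b=C(630,116,4.7,275,140); print("bar depth",px(t,*b),"bar@.079",px(t,*b,z=.079))
# scene view bar
b2=C(142,107,6,160,160); print("bar scene depth",px(s,*b2))
for z in (.06,.07,.08,.09,.1): print(z,px(t,*b,z=z)[:2].round(4),px(s,*b2,z=z)[:2].round(4))
for x,y in[(142,100),(142,107),(142,112),(130,108),(155,98)]: print(px(s,*C(x,y,6,160,160)).round(4))
# seat
print("seat",px(t,*C(209,136,4.4,110,120)),px(t,*C(209,136,4.4,110,120),z=.041))
rings=[(209,136),(446,196),(380,434),(142,373)]
Q=[px(t,*C(x,y,4.4,110,120),z=.040)for x,y in rings]
for q in Q: print(q.round(4))
print("disc c",np.mean(Q,0),"r",[np.linalg.norm(q-np.mean(Q,0)) for q in Q])
E
python3 /tmp/a.py
```

```text
board [ 0.4169637  -0.02579274  0.01764073] [0.37633088 0.18874342 0.01737015]
[0.5638 0.0053 0.03  ]
[ 0.4752 -0.0206  0.03  ]
[ 0.5501 -0.2735  0.03  ]
[ 0.6387 -0.2479  0.03  ]
center [ 0.557  -0.1342  0.03  ] L 0.263981878726828 W 0.09227073886532054 yaw -1.2828775617359685 -73.50346991950471
pill pred [ 0.5336668  -0.05554262] cap meas [ 0.53305309 -0.05301284  0.12      ] [ 0.53306878 -0.05302603  0.11986102]
tail pred [ 0.60885315 -0.24603413]
bar depth [ 0.60705889 -0.2416712   0.08675975] bar@.079 [ 0.6086406  -0.24427106  0.079     ]
bar scene depth [ 0.60795954 -0.24010027  0.08443194]
0.06 [ 0.6125 -0.2506] [ 0.5912 -0.2709]
0.07 [ 0.6105 -0.2473] [ 0.5981 -0.2583]
0.08 [ 0.6084 -0.2439] [ 0.6049 -0.2457]
0.09 [ 0.6064 -0.2406] [ 0.6118 -0.2331]
0.1 [ 0.6044 -0.2372] [ 0.6186 -0.2205]
[ 0.6071 -0.2409  0.0875]
[ 0.608  -0.2401  0.0844]
[ 0.6119 -0.2333  0.0871]
[ 0.6159 -0.2367  0.0893]
[ 0.6027 -0.2366  0.0891]
seat [0.65451184 0.27875882 0.04027228] [0.65432976 0.27852637 0.041     ]
[0.6546 0.2788 0.04  ]
[0.623  0.1622 0.04  ]
[0.5074 0.1936 0.04  ]
[0.5383 0.3095 0.04  ]
disc c [0.58081676 0.23603289 0.04      ] r [np.float64(0.08528747148554275), np.float64(0.08504757921126312), np.float64(0.08483661985822358), np.float64(0.08491192579370598)]
```

```bash
cat > d.py <<'E'
import sys
from h import *
from scipy.spatial.transform import Rotation as Ro
from station import monitor
def st():
    o=monitor.get_obs(); return o, Ro.from_rotvec(o["tool_rot"])
def delta(p,yaw=None):
    """print tool-axis shift (cm) to p, turn vec to: y down, z along (cos yaw, sin yaw)"""
    o,R=st(); 
    y=np.array([0,0,-1.]); 
    if yaw is None:
        z=R.as_matrix()[:,2]; yaw=np.arctan2(z[1],z[0])
    best=None
    for a in (yaw,yaw+np.pi):
        z=np.array([np.cos(a),np.sin(a),0]); M=np.c_[np.cross(y,z),y,z]
        r=(R.inv()*Ro.from_matrix(M)).as_rotvec()
        if best is None or np.linalg.norm(r)<np.linalg.norm(best[0]): best=(r,M)
    print("t",round(float(o["t"]),2),"pos",o["tool_pos"].round(4),"F",o["contact_force"].round(2),"open",round(float(o["opening"]),4),"q",o["q"].round(3))
    print("turn",best[0].round(4),"shift cm now-axes",(R.as_matrix().T@(np.array(p)-o["tool_pos"])*100).round(3),"after-turn axes",(best[1].T@(np.array(p)-o["tool_pos"])*100).round(3))
    print("tool axes (cols)\n",R.as_matrix().round(3))
E
python3 - <<'E'
from d import *
delta([.607,-.2415,.14],np.arctan2(.284,.959))
E
```

```text
t 0.1 pos [0.2163 0.5858 0.2302] F [0.38 0.6  0.39] open 0.0855 q [ 1.098  0.053  1.614  0.     1.476 -0.119]
turn [1.800e-03 9.291e-01 7.000e-04] shift cm now-axes [ 65.317   9.122 -64.05 ] after-turn axes [90.418  9.017 13.972]
tool axes (cols)
 [[ 0.938 -0.001  0.346]
 [-0.346 -0.002  0.938]
 [-0.    -1.    -0.002]]
```

>>> servo_tool:
  commands: [0,0.15,0,0,0,0,0,0,0.15,0,0,0,0,0,0,0.15,0,0,0,0,0,0,0.15,0,0,0,0,0,0,0.15,0,0,0,0,0,0,0.15,0,0,0,0,0,0,0.03,0,0,0,0,0,0,0,0,0,0,0,0]
  grip_force: 30

```text
t: 0.9
tool_pos: [0.2149, 0.5831, 0.224]
tool_rot: [-1.34, 1.002, -1.006]
contact_force: [-0.1, -0.0, 1.4]
opening: -0.0001
```

```bash
cat > t1.py <<'E'
from d import *
delta([.607,-.2415,.14],np.arctan2(.284,.959))
E
python3 t1.py
```

```text
t 0.9 pos [0.2149 0.5831 0.224 ] F [-0.12 -0.02  1.44] open -0.0001 q [1.098 0.056 1.621 0.    1.476 0.82 ]
turn [ 0.0081 -0.0104  0.0086] shift cm now-axes [89.971  9.057 15.19 ] after-turn axes [90.198  8.404 14.185]
tool axes (cols)
 [[ 0.274 -0.005  0.962]
 [-0.962 -0.01   0.274]
 [ 0.009 -1.    -0.008]]
```

>>> servo_tool:
  commands: [0,0,0,4.5,-0.3,0.7,0,0,0,0,4.5,-0.2,0.7,0,0,0,0,4.5,-0.2,0.7,0,0,0,0,4.5,-0.1,0.7,0,0,0,0,4.5,-0.1,0.7,0,0,0,0,4.5,-0.1,0.7,0,0,0,0,4.5,-0.1,0.7,0,0,0,0,4.5,-0.1,0.7,0,0,0,0,4.5,-0.1,0.7,0,0,0,0,4.5,-0.1,0.7,0]

```text
t: 1.9
tool_pos: [0.4109, 0.1593, 0.2382]
tool_rot: [-1.351, 0.985, -0.99]
contact_force: [0.7, 1.0, -0.6]
opening: -0.0
```

```bash
python3 t1.py
```

```text
t 1.9 pos [0.4109 0.1593 0.2382] F [ 0.69  0.96 -0.62] open -0.0 q [ 0.208 -0.409  2.006 -0.012  1.554 -0.091]
turn [0.0101 0.0116 0.0113] shift cm now-axes [43.969 10.24   7.012] after-turn axes [43.999  9.816  7.422]
tool axes (cols)
 [[ 0.295 -0.006  0.955]
 [-0.955 -0.014  0.295]
 [ 0.011 -1.    -0.01 ]]
```

>>> servo_tool:
  commands: [0,0,0,4.5,-0.1,0.75,0,0,0,0,4.5,-0.1,0.75,0,0,0,0,4.5,-0.1,0.75,0,0,0,0,4.5,-0.1,0.75,0,0,0,0,4.5,-0.1,0.75,0,0,0,0,4.5,0,0.75,0,0,0,0,4.5,0,0.75,0,0,0,0,4.5,0,0.75,0,0.01,0.01,0.01,3,0,0.5,0,0,0,0,0,0,0,0]

```text
t: 2.9
tool_pos: [0.5932, -0.2152, 0.2447]
tool_rot: [-1.332, 0.992, -0.993]
contact_force: [0.1, 0.2, -1.4]
opening: -0.0
```

```bash
python3 t1.py;  python3 - <<'E'
from station import viewer
import numpy as np
from h import *
im=viewer.get_image("top");np.savez("pics/top1.npz",**im);crop(im,275,110,475,250,4,"pics/top1.png")
im=viewer.get_image("scene");np.savez("pics/scene1.npz",**im);crop(im,130,100,290,245,4,"pics/scene1.png")
im=viewer.get_image("wrist");np.savez("pics/wrist1.npz",**im);cv2.imwrite("pics/wrist1.png",im["frame"][:,:,::-1])
E
```

```text
t 2.9 pos [ 0.5932 -0.2152  0.2447] F [ 0.11  0.24 -1.42] open -0.0 q [-4.660e-01  5.900e-02  1.584e+00  1.000e-03  1.498e+00 -7.570e-01]
turn [-0.0012  0.003  -0.    ] shift cm now-axes [ 2.913 10.472  0.554] after-turn axes [ 2.911 10.472  0.575]
tool axes (cols)
 [[ 0.287  0.001  0.958]
 [-0.958  0.     0.287]
 [-0.    -1.     0.001]]
```

View pics/wrist1.png

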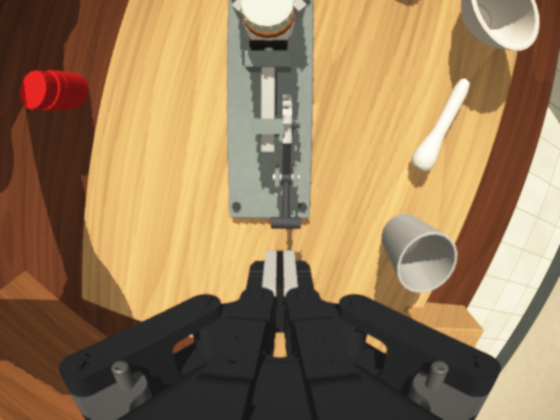

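View pics/scene1.png

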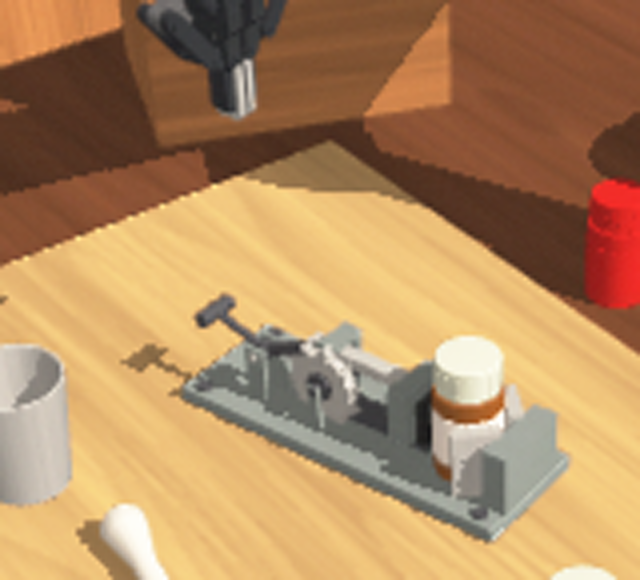

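The wrist picture shows the clamp ahead, with the tail bar at about (285,223) and the shut fingertips at (280,255). The scene view shows the tips well above the bar. I'll locate the bar from the wrist image too.

```bash
python3 - <<'E'
from h import *
w=load("wrist1"); K=w["camera_matrix"];T=w["cam_to_world"]
print(K.round(1).tolist(),T.round(3).tolist())
def ray(u,v):
    a=np.array([u-K[0,2],v-K[1,2]]);r=np.linalg.norm(a);th=r/K[0,0]
    return np.r_[a/r*np.sin(th),np.cos(th)]
for u,v in [(285,222),(285,224),(276,223),(294,223),(285,226)]:
    r=ray(u,v);d=w["depth"][v,u];print(u,v,(T[:3,:3]@(r/r[2]*d)+T[:3,3]).round(4))
crop(w,200,130,370,270,4.6,"pics/w1c.png")
E
```

```text
[[325.2, 0.0, 279.5], [0.0, 325.2, 207.5], [0.0, 0.0, 1.0]] [[0.957, 0.276, 0.084, 0.571], [0.289, -0.917, -0.276, -0.141], [0.001, 0.289, -0.957, 0.388], [0.0, 0.0, 0.0, 1.0]]
285 222 [ 0.6071 -0.2397  0.0895]
285 224 [ 0.6077 -0.2416  0.0899]
276 223 [ 0.599  -0.2434  0.0891]
294 223 [ 0.6158 -0.2381  0.0896]
285 226 [ 0.6083 -0.2435  0.09  ]
```

View pics/w1c.png

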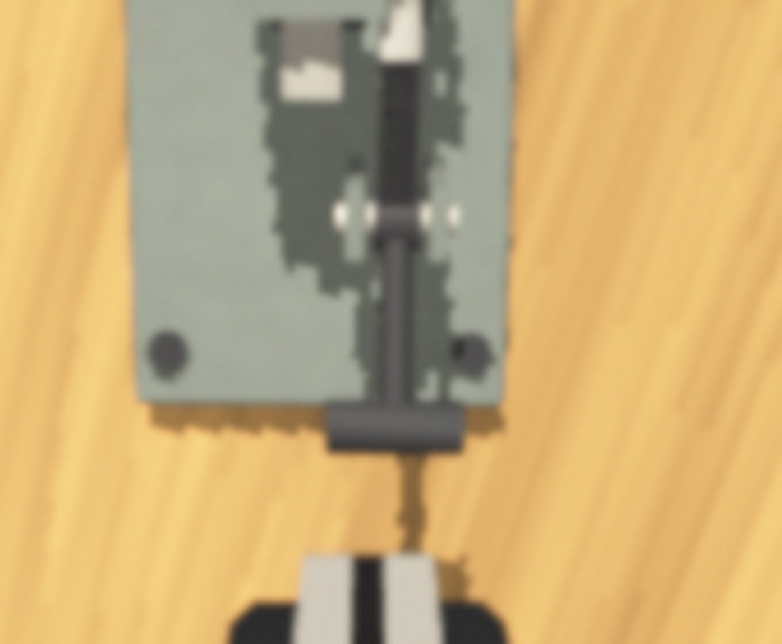

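>>> servo_tool:
  commands: [0,0,0,1.5,2,0.3,0,0,0,0,1,3,0.25,0,0,0,0,0.4,3,0,0,0,0,0,0,2,0,0,0,0,0,0,1,0,0,0,0,0,0,0,0,0]

```text
t: 3.65
tool_pos: [0.6067, -0.2287, 0.1354]
tool_rot: [-1.335, 0.976, -0.983]
contact_force: [-0.7, 0.5, -0.7]
opening: -0.0001
```

```bash
cat > t2.py <<'E'
from d import *
delta([.6078,-.2420,.089],np.arctan2(.284,.959))
E
python3 t2.py
```

```text
t 3.65 pos [ 0.6067 -0.2287  0.1354] F [-0.66  0.5  -0.69] open -0.0001 q [-0.477  0.177  1.642  0.003  1.318 -0.785]
turn [-0.0053  0.0194  0.0011] shift cm now-axes [ 1.291  4.644 -0.323] after-turn axes [ 1.302  4.644 -0.273]
tool axes (cols)
 [[ 0.303  0.005  0.953]
 [-0.953  0.001  0.303]
 [ 0.001 -1.     0.005]]
```

>>> servo_tool:
  commands: [0,0,0,0.8,1,-0.2,0,0,0.02,0,0.6,1,-0.1,0,0,0,0,0.2,1,0,0,0,0,0,0,0,0,0,0,0,0,0,0,0,0]

```text
t: 4.15
tool_pos: [0.611, -0.2462, 0.1075]
tool_rot: [-1.327, 0.986, -1.003]
contact_force: [-0.2, 0.1, 0.1]
opening: -0.0003
```

```bash
python3 t2.py
```

```text
t 4.15 pos [ 0.611  -0.2462  0.1075] F [-0.17  0.1   0.1 ] open -0.0003 q [-0.497  0.224  1.638  0.003  1.269 -0.785]
turn [-0.0099 -0.0006  0.0056] shift cm now-axes [-0.501  1.844 -0.207] after-turn axes [-0.491  1.849 -0.188]
tool axes (cols)
 [[ 0.283  0.011  0.959]
 [-0.959 -0.003  0.283]
 [ 0.006 -1.     0.01 ]]
```

>>> servo_tool:
  commands: [0,0,0,-0.4,0.3,-0.2,0,0,0,0,-0.1,0.3,0,0,-0.01,0,0.005,0,0.3,0,0,0,0,0,0,0,0,0]

```text
t: 4.55
tool_pos: [0.608, -0.2418, 0.099]
tool_rot: [-1.332, 0.994, -0.996]
contact_force: [-0.7, 0.3, -0.5]
opening: 0.0
```

```bash
python3 t2.py
```

```text
t 4.55 pos [ 0.608  -0.2418  0.099 ] F [-0.65  0.28 -0.53] open 0.0 q [-4.920e-01  2.290e-01  1.647e+00 -1.000e-03  1.264e+00 -7.790e-01]
turn [-0.0005 -0.0005  0.0014] shift cm now-axes [ 0.015  0.996 -0.027] after-turn axes [ 0.016  0.996 -0.026]
tool axes (cols)
 [[ 0.283  0.001  0.959]
 [-0.959 -0.001  0.283]
 [ 0.001 -1.     0.001]]
```

Aligned. Now I feel downwards.

>>> servo_tool:
  commands: [0,0,0,0,0.3,0,0,0,0,0,0,0.2,0,0]

```text
t: 4.75
tool_pos: [0.6084, -0.2418, 0.0941]
tool_rot: [-1.332, 0.993, -0.997]
contact_force: [0.4, -0.2, -0.6]
opening: 0.0001
```

>>> servo_tool:
  commands: [0,0,0,0,0.2,0,0]

```text
t: 4.85
tool_pos: [0.6085, -0.2418, 0.092]
tool_rot: [-1.332, 0.993, -0.997]
contact_force: [0.8, 0.1, 0.0]
opening: 0.0
```

>>> servo_tool:
  commands: [0,0,0,0,0.2,0,0]

```text
t: 4.95
tool_pos: [0.6085, -0.2418, 0.0897]
tool_rot: [-1.332, 0.993, -0.997]
contact_force: [-0.7, -0.4, 0.2]
opening: 0.0001
```

>>> servo_tool:
  commands: [0,0,0,0,0.1,0,0]

```text
t: 5.05
tool_pos: [0.6085, -0.2418, 0.0887]
tool_rot: [-1.332, 0.993, -0.997]
contact_force: [-0.0, 0.9, 3.6]
opening: 0.0003
```

>>> servo_tool:
  commands: [0,0,0,0,0.1,0,0]

```text
t: 5.15
tool_pos: [0.6087, -0.2419, 0.0885]
tool_rot: [-1.332, 0.993, -0.997]
contact_force: [-2.3, 0.8, 5.7]
opening: -0.0002
```

>>> servo_tool:
  commands: [0,0,0,0,0.1,0,0]

```text
t: 5.25
tool_pos: [0.6088, -0.242, 0.0884]
tool_rot: [-1.332, 0.993, -0.997]
contact_force: [-2.0, 1.2, 5.1]
opening: -0.0001
```

>>> servo_tool:
  commands: [0,0,0,0,0.1,0,0]

```text
t: 5.35
tool_pos: [0.6088, -0.242, 0.0884]
tool_rot: [-1.332, 0.993, -0.996]
contact_force: [-3.8, 1.7, 5.1]
opening: -0.0001
```

>>> servo_tool:
  commands: [0,0,0,0,0.15,-0.05,0]

```text
t: 5.45
tool_pos: [0.6086, -0.2421, 0.088]
tool_rot: [-1.332, 0.992, -0.997]
contact_force: [-1.2, 2.0, 5.5]
opening: 0.0002
```

```bash
python3 t2.py; python3 - <<'E'
from station import viewer,monitor
import numpy as np
from h import *
im=viewer.get_image("scene");np.savez("pics/scene2.npz",**im);crop(im,150,130,280,240,6,"pics/scene2.png")
im=viewer.get_image("wrist");np.savez("pics/wrist2.npz",**im);crop(im,200,130,370,290,3.7,"pics/wrist2.png")
o=monitor.get_obs();print(o["contact_force"],o["wrist_torque"],o["tool_pos"])
E
```

```text
t 5.45 pos [ 0.6086 -0.2421  0.088 ] F [-1.22  1.96  5.51] open 0.0002 q [-4.920e-01  2.420e-01  1.652e+00 -1.000e-03  1.245e+00 -7.800e-01]
turn [-0.0015 -0.      0.0022] shift cm now-axes [-0.038 -0.099 -0.077] after-turn axes [-0.038 -0.099 -0.077]
tool axes (cols)
 [[ 0.284  0.002  0.959]
 [-0.959 -0.002  0.284]
 [ 0.002 -1.     0.001]]
[-1.43800576  2.50368785  5.14781315] [ 0.22237775  0.28851544 -0.00457389] [ 0.60871667 -0.24219913  0.08796767]
```

View pics/scene2.png

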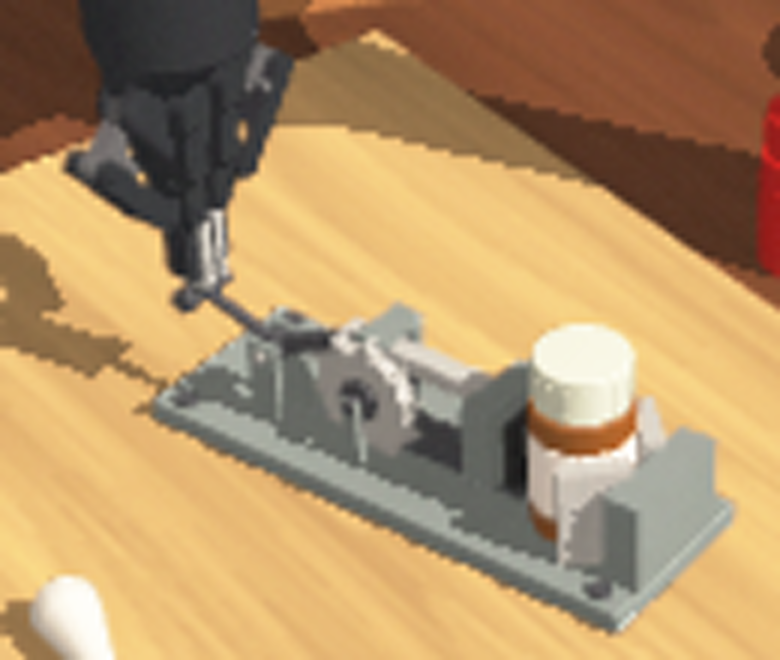

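View pics/wrist2.png

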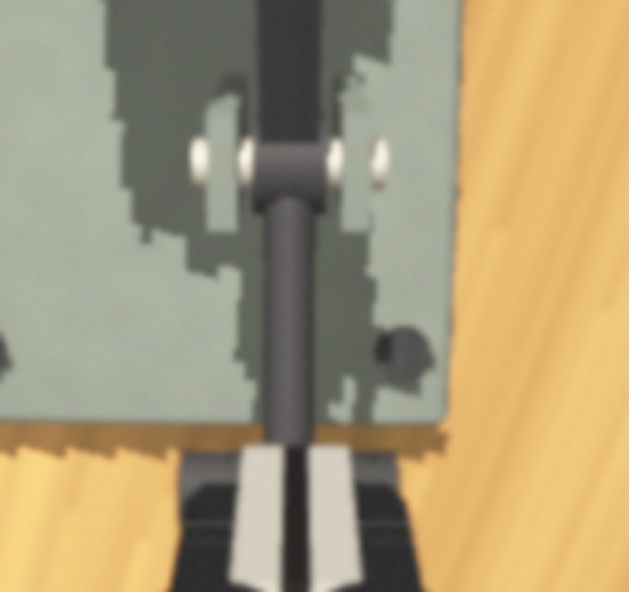

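The tips sit centred on the bar, so I continue pressing.

>>> servo_tool:
  commands: [0,0,0,-0.03,0.2,-0.03,0]

```text
t: 5.65
tool_pos: [0.6088, -0.2424, 0.0872]
tool_rot: [-1.332, 0.991, -0.998]
contact_force: [-2.3, 0.4, 6.6]
opening: -0.0003
```

>>> servo_tool:
  commands: [0,0,0,0,0.2,0,0]

```text
t: 5.75
tool_pos: [0.6091, -0.2427, 0.0864]
tool_rot: [-1.332, 0.99, -0.999]
contact_force: [-3.0, 0.7, 6.0]
opening: 0.0003
```

>>> servo_tool:
  commands: [0,0,0,0,0.25,0,0]

```text
t: 5.85
tool_pos: [0.6093, -0.2432, 0.0852]
tool_rot: [-1.333, 0.99, -1.0]
contact_force: [-3.6, 0.8, 7.1]
opening: -0.0001
```

>>> servo_tool:
  commands: [0,0,0,0,0.2,0,0]

```text
t: 5.95
tool_pos: [0.6093, -0.2436, 0.0842]
tool_rot: [-1.334, 0.989, -1.0]
contact_force: [-2.9, 1.8, 6.4]
opening: 0.0
```

>>> servo_tool:
  commands: [0,0,0,-0.03,0.2,-0.05,0]

```text
t: 6.05
tool_pos: [0.6092, -0.244, 0.0834]
tool_rot: [-1.334, 0.988, -1.001]
contact_force: [-1.9, -0.4, 5.7]
opening: -0.0002
```

>>> servo_tool:
  commands: [0,0,0,-0.03,0.2,-0.05,0]

```text
t: 6.15
tool_pos: [0.6093, -0.2442, 0.0826]
tool_rot: [-1.334, 0.987, -1.003]
contact_force: [0.0, -0.1, 2.7]
opening: 0.0003
```

```bash
python3 t2.py
```

```text
t 6.15 pos [ 0.6093 -0.2442  0.0826] F [ 0.05 -0.12  2.7 ] open 0.0003 q [-0.493  0.247  1.656 -0.004  1.229 -0.78 ]
turn [-0.0042  0.0002  0.009 ] shift cm now-axes [-0.25  -0.648 -0.073] after-turn axes [-0.256 -0.645 -0.075]
tool axes (cols)
 [[ 0.284  0.007  0.959]
 [-0.959 -0.007  0.284]
 [ 0.009 -1.     0.004]]
```

>>> servo_tool:
  commands: [0,0,0,0,0.1,0,0]

```text
t: 6.25
tool_pos: [0.6094, -0.2445, 0.0818]
tool_rot: [-1.334, 0.986, -1.003]
contact_force: [-1.0, 0.8, 2.9]
opening: 0.0001
```

>>> servo_tool:
  commands: [0,0,0,0,0.1,0,0]

```text
t: 6.35
tool_pos: [0.6095, -0.2447, 0.081]
tool_rot: [-1.334, 0.986, -1.004]
contact_force: [-0.9, 0.3, 3.4]
opening: -0.0001
```

>>> servo_tool:
  commands: [0,0,0,0,0.08,0,0]

```text
t: 6.45
tool_pos: [0.6096, -0.2448, 0.0804]
tool_rot: [-1.334, 0.986, -1.004]
contact_force: [-1.4, 0.6, 7.6]
opening: 0.0003
```

>>> servo_tool:
  commands: [0,0,0,0,0.08,0,0]

```text
t: 6.55
tool_pos: [0.6097, -0.2448, 0.0804]
tool_rot: [-1.334, 0.986, -1.004]
contact_force: [-3.4, 1.5, 8.9]
opening: -0.0001
```

>>> servo_tool:
  commands: [0,0,0,0,0.04,0,0,0,0,0,0,0.05,0,0,0,0,0,0,0.05,0,0,0,0,0,0,0.05,0,0]

```text
t: 6.95
tool_pos: [0.6096, -0.2448, 0.0804]
tool_rot: [-1.335, 0.987, -1.003]
contact_force: [-2.4, 0.7, 5.1]
opening: 0.0001
```

>>> servo_tool:
  commands: [0,0,0,0,0.05,-0.02,0,0,0,0,0,0.05,-0.02,0,0,0,0,0,0.05,0,0,0,0,0,0,0.05,0,0,0,0,0,0,0.05,0,0,0,0,0,0,0.05,0,0]

```text
t: 7.55
tool_pos: [0.6096, -0.2448, 0.0804]
tool_rot: [-1.335, 0.987, -1.002]
contact_force: [-1.8, 0.9, 5.0]
opening: 0.0
```

>>> servo_tool:
  commands: [0,0,0,0,0.05,0,0,0,0,0,0,0.05,0,0,0,0,0,0,0.05,0,0,0,0,0,0,0.05,0,0,0,0,0,0,0.05,0,0,0,0,0,0,0.05,0,0]

```text
t: 8.15
tool_pos: [0.6097, -0.2448, 0.0805]
tool_rot: [-1.336, 0.988, -1.001]
contact_force: [-2.6, 1.5, 5.3]
opening: 0.0
```

>>> servo_tool:
  commands: [0,0,0,0,0.05,0,0,0,0,0,0,0.05,0,0,0,0,0,0,0.05,0,0,0,0,0,0,0.05,0,0,0,0,0,0,0.05,0,0,0,0,0,0,0.05,0,0]

```text
t: 8.75
tool_pos: [0.6096, -0.2448, 0.0805]
tool_rot: [-1.336, 0.989, -0.999]
contact_force: [-2.0, 0.9, 5.0]
opening: -0.0
```

```bash
python3 - <<'E'
from station import viewer,monitor
import numpy as np
from h import *
im=viewer.get_image("scene");np.savez("pics/scene3.npz",**im);crop(im,150,130,280,240,6,"pics/scene3.png")
im=viewer.get_image("wrist");np.savez("pics/wrist3.npz",**im);crop(im,190,0,370,290,2,"pics/wrist3.png")
o=monitor.get_obs();print(o["contact_force"],o["tool_pos"])
E
```

```text
[-2.59433461  1.00606342  5.0933419 ] [ 0.60963303 -0.24484065  0.08045432]
```

View pics/scene3.png

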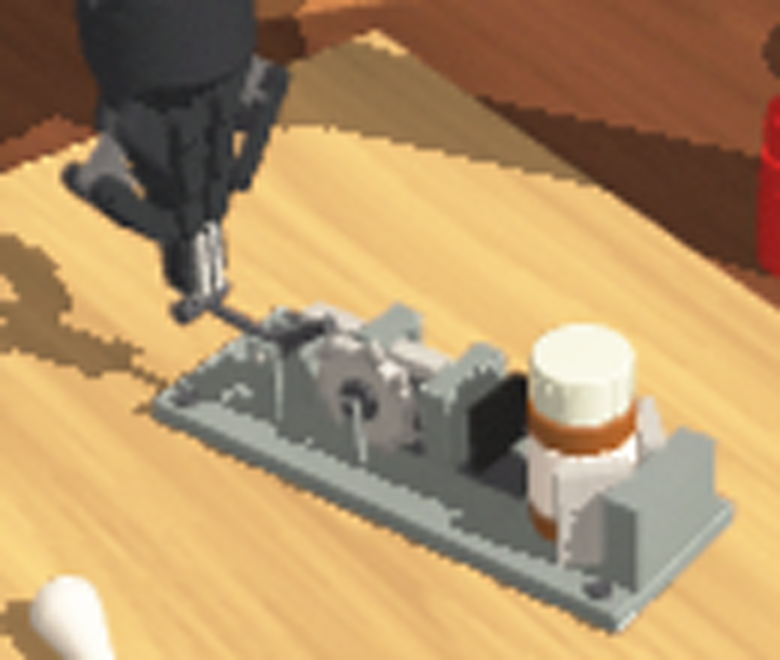

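View pics/wrist3.png

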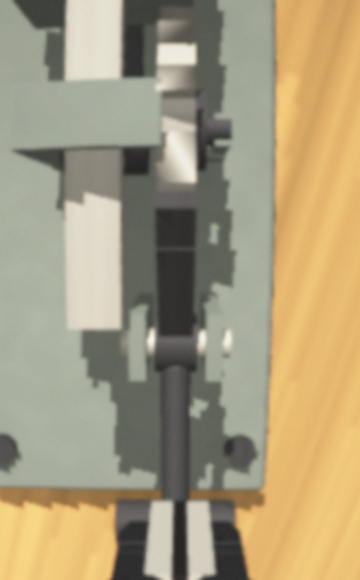

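The jaw has backed away about 20 mm (pad face at crop (500,420)). I hold longer and compare.

>>> servo_tool:
  commands: [0,0,0,0,0.05,0,0,0,0,0,0,0.05,0,0,0,0,0,0,0.05,0,0,0,0,0,0,0.05,0,0,0,0,0,0,0.05,0,0,0,0,0,0,0.05,0,0,0,0,0,0,0.05,0,0,0,0,0,0,0.05,0,0]

```text
t: 9.65
tool_pos: [0.6096, -0.2448, 0.0804]
tool_rot: [-1.337, 0.991, -0.998]
contact_force: [-1.7, -0.2, 6.5]
opening: 0.0003
```

```bash
python3 - <<'E'
from station import viewer,monitor
import numpy as np
from h import *
im=viewer.get_image("scene");np.savez("pics/scene4.npz",**im)
a=load("scene3")
d=np.abs(im["frame"][150:240,200:280].astype(int)-a["frame"][150:240,200:280]).sum(2);print("changed px",(d>40).sum(), d.max())
b=load("scene0")
im=viewer.get_image("wrist");np.savez("pics/wrist4.npz",**im)
a=load("wrist3"); d=np.abs(im["frame"].astype(int)-a["frame"]).sum(2)[:200,200:350];print((d>60).sum())
crop(im,190,0,370,290,2,"pics/wrist4.png")
s=load("scene4")
# jaw +x face/rear and pad points by depth in clamp frame
c=np.array([.5565,-.1330]);yaw=-1.283
def cl(p):
    d=p[:2]-c;return np.array([d@[np.cos(yaw),np.sin(yaw)],d@[-np.sin(yaw),np.cos(yaw)],p[2]-.018]).round(4)
C=lambda x,y:((x+.5)/6-.5+150,(y+.5)/6-.5+130)
for x,y in[(470,355),(460,410),(500,410),(500,430),(580,350)]: print(x,y,cl(px(s,*C(x,y))))
s0=load("scene0"); C0=lambda x,y:((x+.5)/6-.5+160,(y+.5)/6-.5+160)
for x,y in[(415,240),(430,260),(440,200),(445,240),(458,250)]: print(x,y,cl(px(s0,*C0(x,y))))
E
```

```text
changed px 0 29
24
470 355 [-0.0151 -0.0088  0.0672]
460 410 [-0.026   0.0135  0.0553]
500 410 [-0.0392  0.0018  0.0537]
500 430 [-0.0383  0.0012  0.0417]
580 350 [-0.0783 -0.005   0.0991]
415 240 [-0.0415  0.0226  0.0623]
430 260 [-0.0453  0.0175  0.0497]
440 200 [-0.036  -0.0031  0.0659]
445 240 [-0.0543  0.0179  0.0651]
458 250 [-0.0577  0.0133  0.0582]
```

View pics/wrist4.png

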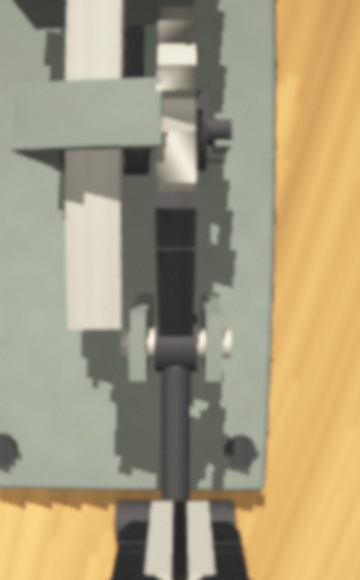

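The jaw has not moved between the two pictures, and the pad face shows about 20 mm of travel, so it is fully back. I lift off and re-measure the cap.

>>> servo_tool:
  commands: [0,0,0,0,-0.5,0,0,0,0,0,0,-1,0,0,0,0,0,0,-2,0,0,0,0,0,0,-4,0,0,0,0,0,0,-4,0,0.6,0,0,0,0,-4,0,0.6,0,0,0,0,0,0,0.8]

```text
t: 10.45
tool_pos: [0.608, -0.2426, 0.2379]
tool_rot: [-1.338, 0.996, -0.992]
contact_force: [-0.1, -0.4, 1.6]
opening: 0.0429
```

```bash
cat > cap.py <<'E'
from station import viewer,monitor
from h import *
for n in("top","scene"):
    im=viewer.get_image(n);np.savez(f"pics/{n}5.npz",**im)
    K=im["camera_matrix"];T=im["cam_to_world"];H,W=im["depth"].shape
    u,v=np.meshgrid(np.arange(W),np.arange(H));d=im["depth"]
    P=np.stack([(u-K[0,2])/K[0,0]*d,(v-K[1,2])/K[1,1]*d,d],-1)@T[:3,:3].T+T[:3,3]
    m=(np.abs(P[...,2]-.12)<.003)&(np.hypot(P[...,0]-.533,P[...,1]+.054)<.035)&(d>0)
    q=P[m];print(n,m.sum(),"mid of extent",((q.max(0)+q.min(0))/2).round(4),"mean",q.mean(0).round(4),"ext",np.ptp(q,0).round(4))
crop(load("scene5"),150,80,290,245,3.6,"pics/scene5.png")
E
python3 cap.py; python3 - <<'E'
from d import *
delta([.533,-.0535,.15],np.arctan2(.284,.959))
E
```

```text
top 394 mid of extent [ 0.5323 -0.0548  0.1198] mean [ 0.5325 -0.0548  0.1194] ext [0.0425 0.0422 0.0055]
scene 141 mid of extent [ 0.5348 -0.0524  0.12  ] mean [ 0.5347 -0.0525  0.1202] ext [0.0418 0.0461 0.0058]
t 10.55 pos [ 0.6056 -0.2414  0.2313] F [-0.58 -0.58 -1.01] open 0.058 q [-0.491  0.124  1.537 -0.005  1.493 -0.78 ]
turn [ 0.0124  0.0016 -0.0057] shift cm now-axes [-20.035   8.26   -1.495] after-turn axes [-20.08    8.126  -1.628]
tool axes (cols)
 [[ 0.285 -0.014  0.958]
 [-0.958  0.002  0.285]
 [-0.006 -1.    -0.012]]
```

View pics/scene5.png

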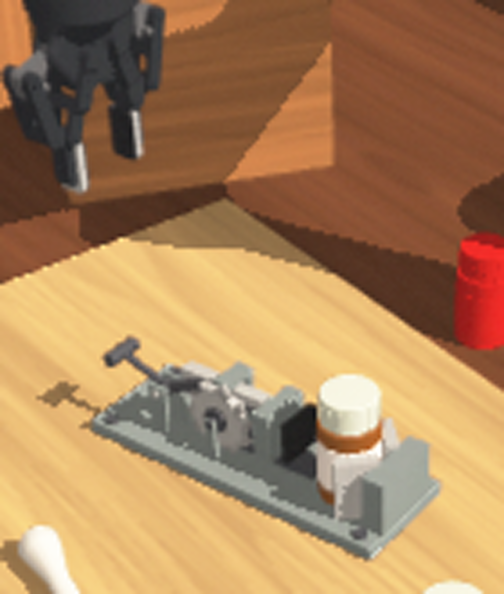

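The jaw stays open with the tail released, and the bottle stands upright at (0.5335, -0.054). Next I move above the cap.

>>> servo_tool:
  commands: [0.01,0,-0.005,-4,0,-0.3,0.8,0,0,0,-4.5,0,-0.3,0.8,0,0,0,-4.5,0,-0.3,0.8,0,0,0,-4,0,-0.3,0.8,0,0,0,-3,0,-0.3,0.8,0,0,0,-1,0,0,0.8,0,0,0,0,0,0,0.8]

```text
t: 11.25
tool_pos: [0.5218, -0.0371, 0.2151]
tool_rot: [-1.341, 1.018, -0.976]
contact_force: [0.2, 0.7, -0.5]
opening: 0.0681
```

```bash
cat > t3.py <<'E'
from d import *
delta([.5335,-.054,.095],np.arctan2(.284,.959))
E
python3 t3.py
```

```text
t 11.25 pos [ 0.5218 -0.0371  0.2151] F [ 0.18  0.73 -0.48] open 0.0681 q [-0.214 -0.165  1.849  0.002  1.484 -0.501]
turn [ 0.0228 -0.0013 -0.0144] shift cm now-axes [ 2.125 11.961  0.917] after-turn axes [ 1.953 12.008  0.641]
tool axes (cols)
 [[ 0.283 -0.026  0.959]
 [-0.959  0.007  0.283]
 [-0.014 -1.    -0.023]]
```

>>> servo_tool:
  commands: [0.02,0,-0.014,1.2,1,0.4,0.8,0,0,0,0.5,2,0.2,0.8,0,0,0,0.2,2,0,0.8,0,0,0,0,1,0,0.8,0,0,0,0,0,0,0.8]

```text
t: 11.75
tool_pos: [0.5333, -0.0589, 0.1492]
tool_rot: [-1.336, 1.002, -0.996]
contact_force: [-0.4, 0.0, 0.0]
opening: 0.0684
```

```bash
python3 t3.py
```

```text
t 11.75 pos [ 0.5333 -0.0589  0.1492] F [-0.37  0.02  0.03] open 0.0684 q [-0.247 -0.09   1.894 -0.004  1.343 -0.529]
turn [ 0.0065 -0.0049  0.0005] shift cm now-axes [-0.467  5.42   0.187] after-turn axes [-0.463  5.422  0.153]
tool axes (cols)
 [[ 0.279 -0.006  0.96 ]
 [-0.96  -0.002  0.279]
 [ 0.    -1.    -0.007]]
```

>>> servo_tool:
  commands: [0.006,-0.005,0,-0.4,1,0.1,0.8,0,0,0,0,0.5,0,0.8,0,0,0,0,0,0,0.8]

```text
t: 12.05
tool_pos: [0.534, -0.0555, 0.1339]
tool_rot: [-1.332, 0.994, -0.996]
contact_force: [-0.5, -0.6, 0.5]
opening: 0.0679
```

```bash
python3 t3.py; python3 - <<'E'
from station import viewer
from h import *
im=viewer.get_image("wrist");np.savez("pics/wrist6.npz",**im);cv2.imwrite("pics/wrist6.png",im["frame"][:,:,::-1])
im=viewer.get_image("top");np.savez("pics/top6.npz",**im);crop(im,250,120,400,240,4.5,"pics/top6.png")
E
```

```text
t 12.05 pos [ 0.534  -0.0555  0.1339] F [-0.52 -0.58  0.54] open 0.0679 q [-2.420e-01 -7.800e-02  1.910e+00 -1.000e-03  1.309e+00 -5.290e-01]
turn [-0.0008 -0.0006  0.0012] shift cm now-axes [-0.164  3.894 -0.005] after-turn axes [-1.590e-01  3.895e+00 -2.000e-03]
tool axes (cols)
 [[ 0.283  0.001  0.959]
 [-0.959 -0.001  0.283]
 [ 0.001 -1.     0.001]]
```

View pics/wrist6.png

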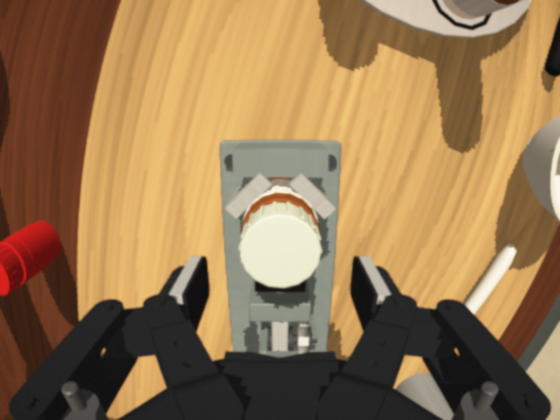

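The cap at (280,250) lies midway between the pads (206 and 352), so I descend.

>>> servo_tool:
  commands: [0,0,0,-0.1,1,0,0.8,0,0,0,-0.05,1,0,0.8,0,0,0,0,0.7,0,0.8,0,0,0,0,0.3,0,0.8,0,0,0,0,0,0,0.8]

```text
t: 12.65
tool_pos: [0.5345, -0.0538, 0.1031]
tool_rot: [-1.331, 0.991, -0.998]
contact_force: [-0.1, -0.1, 0.7]
opening: 0.0686
```

```bash
python3 t3.py
```

```text
t 12.65 pos [ 0.5345 -0.0538  0.1031] F [-0.14 -0.1   0.7 ] open 0.0686 q [-2.390e-01 -4.400e-02  1.932e+00 -1.000e-03  1.249e+00 -5.260e-01]
turn [-0.0034  0.0001  0.0026] shift cm now-axes [-0.013  0.814 -0.104] after-turn axes [-0.011  0.815 -0.101]
tool axes (cols)
 [[ 0.284  0.004  0.959]
 [-0.959 -0.002  0.284]
 [ 0.003 -1.     0.003]]
```

>>> servo_tool:
  commands: [-0.003,0,0.002,0,0.5,-0.08,0.8,0,0,0,0,0.3,0,0.8,0,0,0,0,0,0,0.7,0,0,0,0,0,0,0.6]
  grip_force: 30

```text
t: 13.05
tool_pos: [0.5339, -0.0542, 0.0946]
tool_rot: [-1.332, 0.994, -0.995]
contact_force: [0.3, 0.1, 0.6]
opening: 0.0514
```

>>> servo_tool:
  commands: [0,0,0,0,0,0,0.55,0,0,0,0,0,0,0.5,0,0,0,0,0,0,0.45,0,0,0,0,0,0,0.3,0,0,0,0,0,0,0.2,0,0,0,0,0,0,0.2,0,0,0,0,0,0,0.2]

```text
t: 13.75
tool_pos: [0.5341, -0.0544, 0.0951]
tool_rot: [-1.332, 0.993, -0.996]
contact_force: [-0.4, 1.8, -0.1]
opening: 0.043
```

```bash
python3 t3.py; python3 - <<'E'
from station import viewer
from h import *
im=viewer.get_image("scene");np.savez("pics/scene7.npz",**im);crop(im,170,110,290,245,4.4,"pics/scene7.png")
E
```

```text
t 13.75 pos [ 0.5341 -0.0544  0.0951] F [-0.36  1.83 -0.06] open 0.043 q [-2.400e-01 -3.300e-02  1.936e+00 -1.000e-03  1.237e+00 -5.270e-01]
turn [-0.001   0.      0.0013] shift cm now-axes [-0.053  0.007 -0.048] after-turn axes [-0.053  0.007 -0.048]
tool axes (cols)
 [[ 0.284  0.001  0.959]
 [-0.959 -0.001  0.284]
 [ 0.001 -1.     0.001]]
```

View pics/scene7.png

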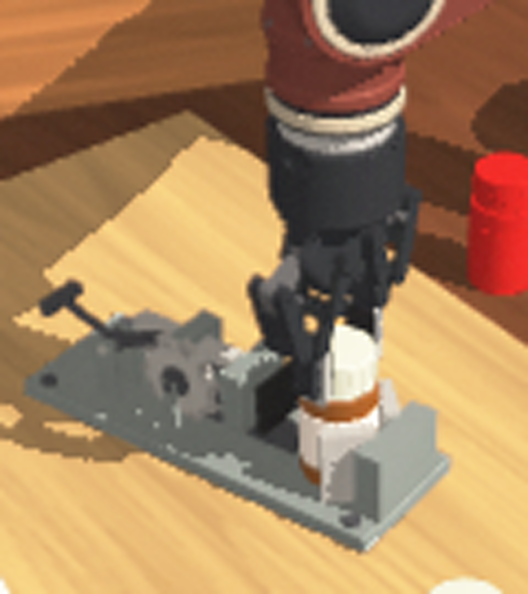

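The cap is gripped (opening 43 mm) with the tips above the amber body. Now I lift.

>>> servo_tool:
  commands: [0,0,0,0.2,-0.3,0,0.2,0,0,0,0.1,-0.5,0,0.2,0,0,0,0,-1,0,0.2,0,0,0,0,-2,0,0.2,0,0,0,0,-2,0,0.2,0,0,0,0,-2,0,0.2,0,0,0,0,-3,0,0.2,0,0,0,0,-3,0,0.2,0,0,0,0,-3,0,0.2,0,0,0,0,-1,0,0.2,0,0,0,0,0,0,0.2]

```text
t: 14.9
tool_pos: [0.5342, -0.0573, 0.2852]
tool_rot: [-1.33, 0.991, -0.998]
contact_force: [-0.3, 0.6, -0.1]
opening: 0.0429
```

```bash
cat > t4.py <<'E'
from d import *
delta([.6546,.2788,.105])
E
python3 t4.py; python3 - <<'E'
from station import viewer
from h import *
im=viewer.get_image("scene");np.savez("pics/scene8.npz",**im);crop(im,140,40,380,335,2,"pics/scene8.png")
E
```

```text
t 14.9 pos [ 0.5342 -0.0573  0.2852] F [-0.3  0.6 -0.1] open 0.0429 q [-0.245 -0.187  1.753 -0.     1.572 -0.533]
turn [-0.0036 -0.      0.0024] shift cm now-axes [-28.861  18.023  21.012] after-turn axes [-28.819  18.016  21.076]
tool axes (cols)
 [[ 0.284  0.004  0.959]
 [-0.959 -0.001  0.284]
 [ 0.002 -1.     0.004]]
```

View pics/scene8.png

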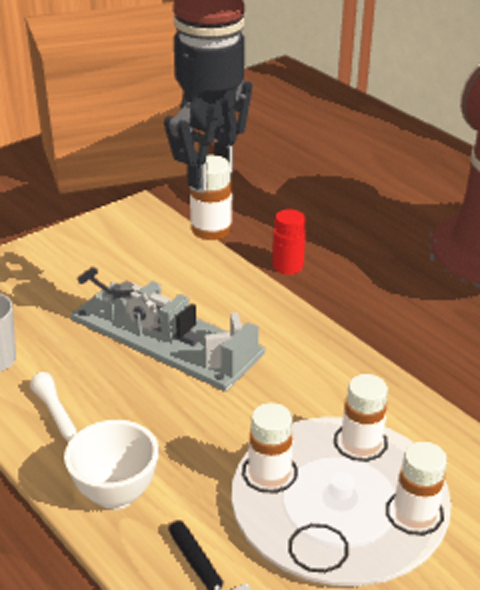

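>>> servo_tool:
  commands: [0,0,0,-1.5,0,1,0.2,0,0,0,-2.5,0,1.8,0.2,0,0,0,-3,0,2.2,0.2,0,0,0,-3,0,2.2,0.2,0,0,0,-3,0,2.2,0.2,0,0,0,-3,0,2.2,0.2,0,0,0,-3,0,2.2,0.2,0,0,0,-3,0,2.2,0.2,0,0,0,-3,0,2.2,0.2,0,0,0,-1.5,0,1,0.2,0,0,0,0,0,0,0.2,0,0,0,0,0,0,0.2]

```text
t: 16.15
tool_pos: [0.6366, 0.2612, 0.2494]
tool_rot: [-1.362, 1.025, -0.978]
contact_force: [0.1, -0.8, -1.5]
opening: 0.0434
```

```bash
python3 t4.py
```

```text
t 16.15 pos [0.6366 0.2612 0.2494] F [ 0.11 -0.76 -1.5 ] open 0.0434 q [ 0.28   0.216  1.405  0.004  1.563 -0.004]
turn [ 0.0415 -0.0001 -0.0037] shift cm now-axes [-1.134 14.345  2.818] after-turn axes [-1.188 14.445  2.22 ]
tool axes (cols)
 [[ 0.28  -0.041  0.959]
 [-0.96  -0.008  0.28 ]
 [-0.004 -0.999 -0.041]]
```

>>> servo_tool:
  commands: [0.04,0,-0.003,-0.8,-0.3,1.6,0.2,0,0,0,-0.4,1,0.6,0.2,0,0,0,0,2,0,0.2,0,0,0,0,1,0,0.2,0,0,0,0,0,0,0.2]

```text
t: 16.65
tool_pos: [0.6523, 0.2737, 0.2045]
tool_rot: [-1.338, 1.007, -0.998]
contact_force: [0.5, -0.3, -1.6]
opening: 0.043
```

```bash
python3 t4.py
```

```text
t 16.65 pos [0.6523 0.2737 0.2045] F [ 0.46 -0.26 -1.57] open 0.043 q [ 2.920e-01  2.650e-01  1.421e+00 -1.000e-03  1.466e+00  1.300e-02]
turn [0.0108 0.     0.001 ] shift cm now-axes [-0.44   9.944  0.465] after-turn axes [-0.43   9.949  0.358]
tool axes (cols)
 [[ 0.276 -0.01   0.961]
 [-0.961 -0.004  0.276]
 [ 0.001 -1.    -0.011]]
```

>>> servo_tool:
  commands: [0.01,0,0.001,-0.4,1,0.4,0.2,0,0,0,0,1.5,0,0.2,0,0,0,0,1.5,0,0.2,0,0,0,0,0.5,0,0.2,0,0,0,0,0,0,0.2]

```text
t: 17.15
tool_pos: [0.655, 0.2777, 0.1555]
tool_rot: [-1.329, 1.003, -1.002]
contact_force: [0.1, 0.1, -1.2]
opening: 0.043
```

```bash
python3 t4.py;python3 - <<'E'
from station import viewer
from h import *
im=viewer.get_image("scene");np.savez("pics/scene9.npz",**im);crop(im,220,200,390,340,4.5,"pics/scene9.png")
im=viewer.get_image("wrist");np.savez("pics/wrist9.npz",**im);cv2.imwrite("pics/wrist9.png",im["frame"][:,:,::-1])
E
```

```text
t 17.15 pos [0.655  0.2777 0.1555] F [ 0.06  0.09 -1.22] open 0.043 q [ 0.297  0.303  1.459 -0.     1.381  0.019]
turn [0.0011 0.     0.0001] shift cm now-axes [-1.17e-01  5.05e+00  1.00e-03] after-turn axes [-1.16e-01  5.05e+00 -4.00e-03]
tool axes (cols)
 [[ 0.274 -0.001  0.962]
 [-0.962 -0.     0.274]
 [ 0.    -1.    -0.001]]
```

View pics/scene9.png

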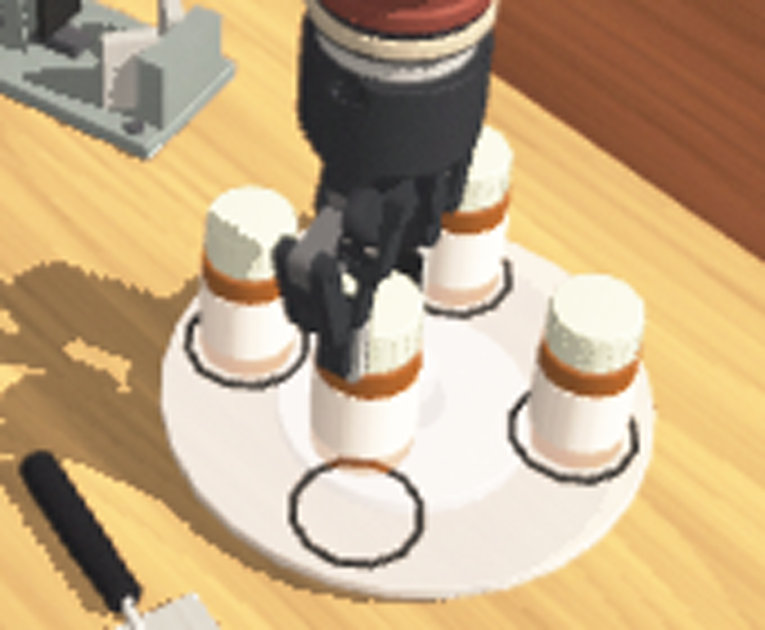

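View pics/wrist9.png

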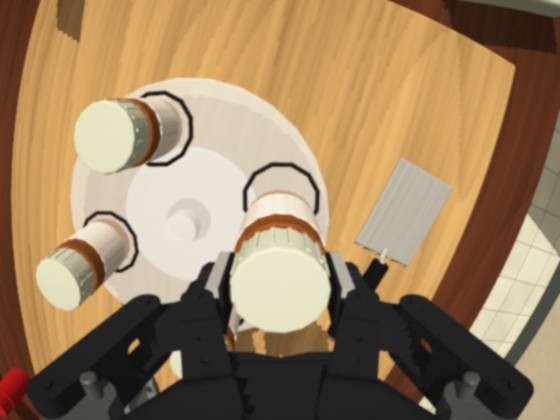

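```bash
python3 - <<'E'
from h import *
s=load("scene9"); C=lambda x,y:((x+.5)/4.5-.5+220,(y+.5)/4.5-.5+200)
print("scene ring",px(s,*C(356,513),z=.040))
# foot ring centre of the held bottle: predicted foot at TCP xy, z=.1555-.065
print("pred foot centre px", proj(s,[.655,.2777,.0905]), "crop",((proj(s,[.655,.2777,.0905])-[220,200])*4.5))
print("pred cap top centre crop",((proj(s,[.655,.2777,.1805])-[220,200])*4.5))
E
```

```text
scene ring [0.65489543 0.28085139 0.04      ]
pred foot centre px [299.10296746 297.07384695] crop [355.96335358 436.83231129]
pred cap top centre crop [368.47615263 299.25100632]
```

>>> servo_tool:
  commands: [0,0,0,-0.15,1,0,0.2,0,0,0,0,1.2,0,0.2,0,0,0,0,1,0,0.2,0,0,0,0,0.5,0,0.2,0,0,0,0,0,0,0.2]

```text
t: 17.75
tool_pos: [0.6559, 0.2799, 0.1183]
tool_rot: [-1.325, 1.0, -1.003]
contact_force: [0.4, 0.6, -1.3]
opening: 0.0431
```

```bash
python3 - <<'E'
from d import *
delta([.6547,.2795,.1035])
E
```

```text
t 17.75 pos [0.6559 0.2799 0.1183] F [ 0.44  0.65 -1.28] open 0.0431 q [ 0.299  0.336  1.483 -0.     1.319  0.021]
turn [-0.0033 -0.      0.    ] shift cm now-axes [ 0.002  1.475 -0.131] after-turn axes [ 0.002  1.475 -0.126]
tool axes (cols)
 [[ 0.275  0.003  0.962]
 [-0.962  0.001  0.275]
 [ 0.    -1.     0.003]]
```

>>> servo_tool:
  commands: [-0.003,0,0,0,0.5,-0.12,0.2,0,0,0,0,0.4,0,0.2,0,0,0,0,0,0,0.2]

```text
t: 18.05
tool_pos: [0.6548, 0.2795, 0.1085]
tool_rot: [-1.328, 1.002, -1.002]
contact_force: [-0.0, 0.1, -1.5]
opening: 0.0428
```

>>> servo_tool:
  commands: [0,0,0,0,0.2,0,0.2]

```text
t: 18.15
tool_pos: [0.6552, 0.2796, 0.1071]
tool_rot: [-1.327, 1.001, -1.002]
contact_force: [-0.8, -0.2, -0.9]
opening: 0.0429
```

>>> servo_tool:
  commands: [0,0,0,0,0.1,0,0.2]

```text
t: 18.25
tool_pos: [0.6552, 0.2796, 0.106]
tool_rot: [-1.327, 1.001, -1.002]
contact_force: [-0.5, -0.0, -1.0]
opening: 0.0427
```

>>> servo_tool:
  commands: [0,0,0,0,0.1,0,0.2]

```text
t: 18.35
tool_pos: [0.6554, 0.2797, 0.1052]
tool_rot: [-1.327, 1.001, -1.003]
contact_force: [0.0, 0.1, -1.0]
opening: 0.0429
```

>>> servo_tool:
  commands: [0,0,0,0,0.1,-0.03,0.2]

```text
t: 18.45
tool_pos: [0.6552, 0.2796, 0.1044]
tool_rot: [-1.326, 1.0, -1.003]
contact_force: [-0.2, 0.0, -2.2]
opening: 0.0431
```

>>> servo_tool:
  commands: [0,0,0,0,0.1,-0.03,0.2]

```text
t: 18.55
tool_pos: [0.655, 0.2796, 0.1035]
tool_rot: [-1.326, 1.0, -1.003]
contact_force: [-0.9, 0.1, -2.3]
opening: 0.0432
```

>>> servo_tool:
  commands: [0,0,0,0,0.06,0,0.2]

```text
t: 18.65
tool_pos: [0.655, 0.2796, 0.1031]
tool_rot: [-1.326, 1.0, -1.003]
contact_force: [-1.2, 0.8, 1.5]
opening: 0.0429
```

>>> servo_tool:
  commands: [0,0,0,0,0.05,0,0.2]

```text
t: 18.75
tool_pos: [0.655, 0.2796, 0.1031]
tool_rot: [-1.326, 1.0, -1.003]
contact_force: [-1.0, 0.0, 0.8]
opening: 0.0429
```

```bash
python3 - <<'E'
from station import viewer,monitor
from h import *
im=viewer.get_image("scene");np.savez("pics/scene10.npz",**im);crop(im,220,200,390,340,4.5,"pics/scene10.png")
im=viewer.get_image("wrist");np.savez("pics/wrist10.npz",**im);crop(im,180,110,380,270,4,"pics/wrist10.png")
o=monitor.get_obs();print(o["tool_pos"],o["contact_force"])
E
```

```text
[0.65499744 0.27960864 0.10309858] [-1.35751253 -0.4539913   2.4040958 ]
```

View pics/scene10.png

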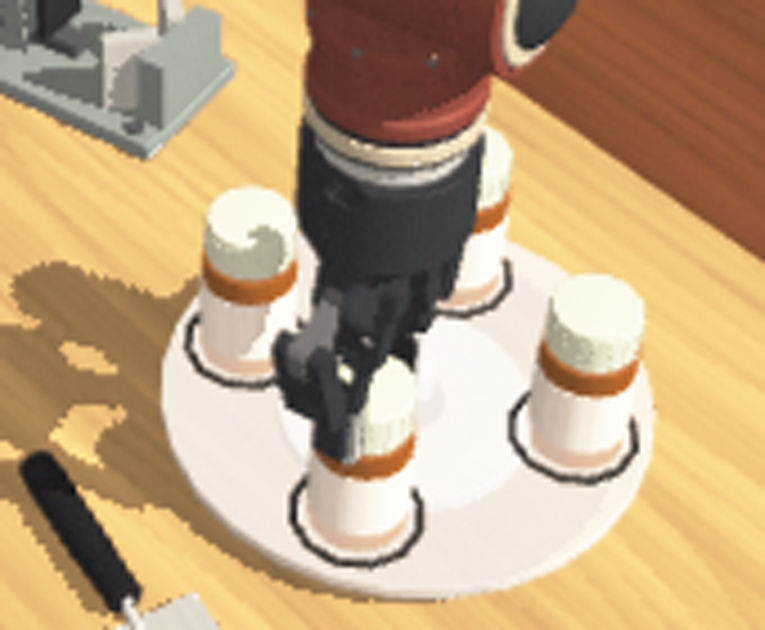

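View pics/wrist10.png

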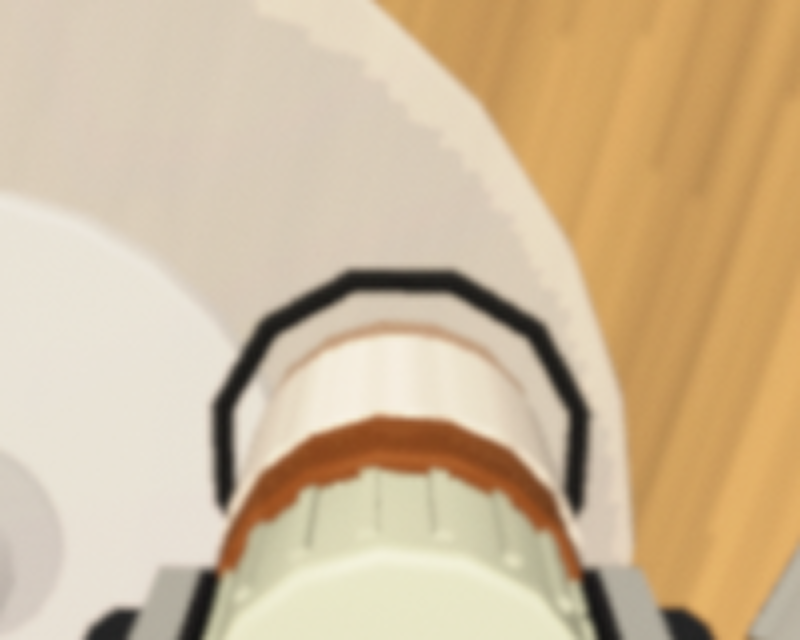

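The bottle's foot stands inside the ring with about 2-4 N of relief at the wrist, so I release it gently.

>>> servo_tool:
  commands: [0,0,0,0,0,0,0.52,0,0,0,0,0,0,0.56,0,0,0,0,0,0,0.62,0,0,0,0,-0.05,0,0.7,0,0,0,0,-0.1,0,0.75,0,0,0,0,-0.1,0,0.75]

```text
t: 19.45
tool_pos: [0.6557, 0.2798, 0.106]
tool_rot: [-1.324, 0.999, -1.004]
contact_force: [0.6, -0.1, -0.1]
opening: 0.0639
```

```bash
python3 - <<'E'
from station import viewer,monitor
from h import *
im=viewer.get_image("wrist");crop(im,130,110,430,350,2.5,"pics/wrist11.png")
o=monitor.get_obs();print(o["tool_pos"],o["contact_force"],o["opening"])
E
```

```text
[0.65587906 0.27984587 0.1062232 ] [-0.03147673 -0.00631484  0.67398477] 0.06406195097322262
```

View pics/wrist11.png

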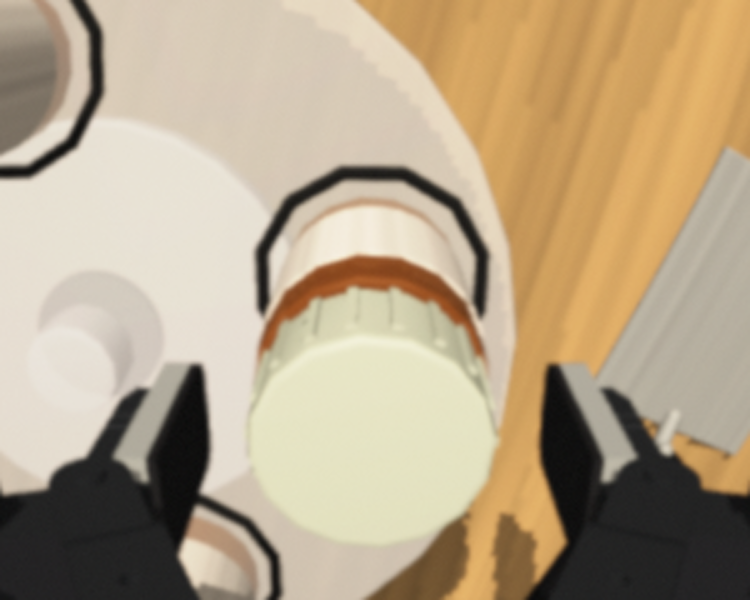

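The fingers are clear on both sides. I retract upwards.

>>> servo_tool:
  commands: [0,0,0,0,-0.5,-0.08,0.75,0,0,0,0,-1,0,0.75,0,0,0,0,-1.5,0,0.75,0,0,0,0,-2,0,0.75,0,0,0,0,-3,0,0.75,0,0,0,0,-3,0,0.75,0,0,0,-4,-2,0,0.75,0,0,0,-4,0,-4,0.75,0,0,0,-4,0,-4,0.75,0,0,0,0,0,0,0.75,0,0,0,0,0,0,0.75]

```text
t: 20.6
tool_pos: [0.5512, 0.3722, 0.2556]
tool_rot: [-1.309, 0.994, -1.009]
contact_force: [0.7, -1.0, -0.2]
opening: 0.0638
```

```bash
python3 - <<'E'
from station import viewer,monitor
from h import *
im=viewer.get_image("top");cv2.imwrite("pics/top12.png",im["frame"][:,:,::-1]);np.savez("pics/top12.npz",**im)
im=viewer.get_image("scene");cv2.imwrite("pics/scene12.png",im["frame"][:,:,::-1]);np.savez("pics/scene12.npz",**im)
o=monitor.get_obs();print(o["t"],o["tool_pos"],o["contact_force"],o["dq"].round(3))
E
```

```text
20.7 [0.55210084 0.37165956 0.25517571] [ 0.42585716  0.73969854 -0.0855291 ] [-0.021  0.019  0.003 -0.005 -0.004  0.   ]
```

View pics/scene12.png

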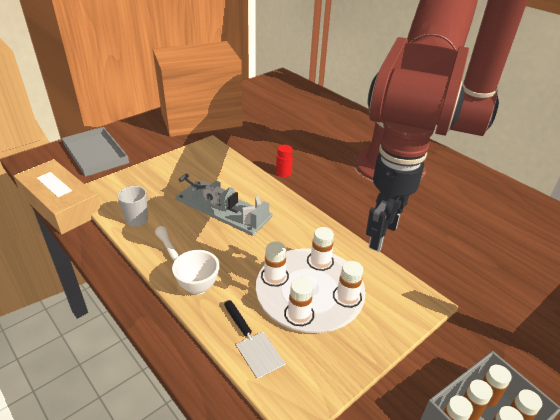

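View pics/top12.png

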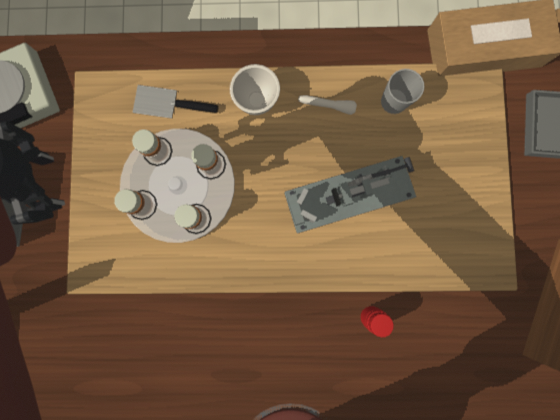

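The bottle stands upright in its ring at (147,145) in the top view. The other three bottles, the mortar, pestle, cup and spatula sit at their original pixels, and the arm is clear. I hand in.

```bash
python3 - <<'E'
from station import ticket
print(ticket.finish_job())
E
```

```text
the job is handed in; nothing more can be done
None
```

The pill bottle now stands upright in the lazy susan's empty seat, released, and I handed the job in at about 20.7 s of the 64 s.

- **Pawl:** I felt for the tail with shut fingertips and touched it at z ≈ 0.089 m, about 10 mm above nominal. Pressing down reached the hard stop at about 8.5 mm of travel. The highest vertical force read was 8.9 N (about 10 N in total), against the 15 N limit.
- **Jaw:** I held the tail down for about 3 s. Two pictures about 1 s apart showed the jaw no longer moving, with about 20 mm of travel. It stayed open after I let the tail go.
- **Bottle:** I gripped it by the cap at 30 N, lifted it out and lowered it until the wrist felt the seat (about 2–4 N). I then opened the fingers and backed away.

**Last checks:** In the pictures the bottle stands inside the ring, the arm touches nothing, and the other bottles and objects look unmoved by eye. The scene and top cameras disagreed by about 2–3 mm on the cap and by about 2 mm on the ring, so I aimed between them. The ring's 5 mm clearance covered that. No check failed. I only read forces at the end of each move call, so short peaks in between were not seen.

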